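# Unlock the mixer base and press its beater home

### The arm

A 6-joint arm with a two-finger parallel gripper is mounted at the origin on the work surface. World frame = base frame: x ahead of the robot, y to its left, z up, the work surface at z = 0. Lengths are in m, angles in degrees, forces in N, time in s.
With the tool pointing down it reaches from about 0.25 to 0.725 m from the base axis. Payload 9.7 kg.
Tool frame: the origin (TCP) lies on the mounting face of the last link; the fingertips stand 173 mm ahead of it and the grasp point (between the pads) lies 155 mm ahead of it; z points along the fingers, y is the line along which they close (so a half turn about z gives the same grasp; the last joint's range is limited). The gripper opens to 85 mm and grips with 20 to 120 N. Pads are 22 mm wide; open, the fingers measure 114 mm over their backs; the gripper's body (76 mm by 85 mm) begins 54 mm behind the grasp point. The pads swing forward as they close: fully open they stand 13 mm farther back than shut.
Start: joints at [-64.343, 4.979, 10.078, 95.1, 0, 90], TCP at [0.238, -0.496, 0.405] pointing down, gripper open.
Joint ranges: [-179.16, 179.16], [-48.56, 103.87], [-65.8, 70.77], [-126.05, 130.52], [-82.76, 87.17], [-180, 180]. Speed limits (degrees/s): [127.2, 127.2, 147.25, 180, 180, 180].

### API

Orientations are given as [roll, pitch, yaw] about the fixed x, y, z axes, in that order (R = Rz(yaw) Ry(pitch) Rx(roll)).
In Python, from workcell import bot, camera, camera_model, outline_of, pinpoint gives the robot as it stands.
- The arm moves only by the tool move_arm, never from a script. Its arguments are lists of equal length, an entry for each row: "jaw": the closure, from 0 (fully open) to 1 (shut); "delta_pos": the shift along the world's x, y, z in m, a list of three; "yaw": the turn about the world's z in rad. In form: {"jaw": [jaw, ...], "delta_pos": [[dx, dy, dz], ...], "yaw": [yaw, ...]}. A call has 1 to 10 rows; each row shifts and turns the commanded pose from where the row before left it; what a row does not reach is not made up. A row lasts 1/12 s, in which the tool goes at most 41.7 mm and 7.16 degrees, less where a joint would pass 70% of its speed; a pose out of reach is approached as far as the arm can. A call with a gripper value outside its range is refused whole. The fingers move at their own pace and stop on an object; "force" is the grip in N (left out, the last holds). Time passes only in rows, so rows that do not move let the fingers close. It gives the time, the measured TCP pose, the force, the opening and the grip force at its end, in the units of the state.
- bot.get_obs(): the state, without advancing time (a new reading comes with each control period).
- camera(name): name is "side" or "top"; returns the picture (400x640x3 uint8, red, green, blue); there is no depth.
- camera_model(name): a dict with "fx", "fy", "cx", "cy" (pixels), "R" (3x3) and "t" (3): a world point X has camera coordinates R X + t. Camera axes: x right, y down, z forward; pixel columns grow to the right and rows downward; lengths in m; the calibration is good to about 2 mm. A picture is of the moment at which its call begins. camera_model takes no time and is no camera call.
- bot.job_done(): hands the job in; it is judged then, once.
Trained networks look in the newest picture that a camera, given by its name, has taken for a name from the list of things; names that differ only in an ending like _2 or _b are one class to them, and where a whole thing is asked for, a point or a joint stands for the part that bears it (a point fixed in the world has none). Each returns a list of dicts, best first, with "confidence" (0 to 1); they miss things now and then, are a little off and sometimes report something else, mostly with a low value. They report only what shows in the picture. A call takes as long as a camera call.
- outline_of(camera, thing): "mask" (400x640 bool, what is visible of it) and "xy" ([column, row] in pixels, amid what is visible of it).
- pinpoint(camera, thing): "xy" ([column, row] in pixels: a listed point, or the origin of a listed thing).
The state is a dict: "time": time; "q": joint angles; "qd": joint speeds; "joint_efforts": joint torques, N m; "ee_pos": TCP position; "tcp_rot": TCP orientation; "wrist_force": force on the tool from outside, world axes, zero at the start; "torque": the same for the moment, N m; "opening": finger opening in m; "grasp_force": force on a finger pad.
Only numpy, scipy, OpenCV 4.12 (cv2) and the standard library are available. Lean on these libraries where they do the work, as an engineer would, in place of code of your own. Each camera call takes 0.05 s, during which the arm holds its last target. There are 200 camera calls.

### The job

Release the mixer base's child lock by pressing its three keys one at a time: green, then yellow, then blue. Then lift the wire beater (orange grip) out of the oak stand, lower it upright into the drive socket on the mixer base, turn it until its splines mesh and push it down against the ejector spring until it is fully home, its collar on the socket rim. Finish while still gripping the beater and holding it pressed home (let go, and the spring lifts it out again), and leave the other things where they are.

Things in the scene. Friction and masses are not known exactly. Their poses are not given: they have to be found in the camera images.
- mixer: Fixed white mixer base, 230 (x) by 180 (y) by 60 mm high, origin at the centre of its underside. Three keys in a row on top at x = -75, y = -52, 0, 52 mm (colours in any order); drive socket on top at x = +45, y = 0 mm, in a grey turret 62 mm across whose rim is 90 mm above the surface.
- key_green_top (a point): Centre of the top of the green key: a round cap 28 mm across on a black housing 44 mm across and 12 mm high; the cap's top is 22 mm above the housing of the mixer base (82 mm above the surface) when up. z up.
- key_yellow_top (a point): The same for the yellow key.
- key_blue_top (a point): The same for the blue key.
- key_green (a joint): Travel of the green key, 0 = up, 0.006 m = fully down; counts as pressed from 0.004 m. Spring: 1.5 N to start, 5 N fully down; it springs back up.
- key_yellow (a joint): The same for the yellow key.
- key_blue (a joint): The same for the blue key.
- socket (a point): Mouth centre of the drive socket, level with its rim; turns with the brass spindle: z up, x and y along the two slots. A funnel narrows from 39 mm across at the rim to 28 mm at 8 mm down, to a flat brass face with a cross of two slots, each 10 mm wide, 29 mm long, 20 mm deep (28 mm below the rim). A stem not lined up rests on that face.
- spindle (a joint): Angle of the drive spindle about the upright axis, relative to the mixer base (rad); start anywhere, and held by a friction of 0.15 N m, so that light rubbing does not turn it.
- ejector (a joint): Red spring plunger, 8 mm across, in the middle of the socket: 0 = up (its top 16 mm below the rim), 0.010 m when the beater is home with its collar on the rim (hard stop of the plunger at 0.013 m). Spring: 3.6 N to start, 9.6 N with the beater home: more than the beater's weight.
- stand: Fixed oak block 85 (x) by 200 (y) by 40 mm high, origin at the centre of its underside, with two round holes 31 mm across and 30 mm deep at y = -55 and +55 mm; each carries one attachment, either way round.
- beater: Wire beater, 120 g, upright; origin at the foot's underside centre, z up. Cross spline: vanes along x and y, 26 mm long, 7 thick, 24 high, round-edged foot; meshes every quarter turn. Dark collar 46 mm across at z 26 to 31 mm (rests on the stand; in the socket on the rim). Loops 60 mm across at z 33 to 104. Orange grip 38 mm (x) by 16 mm (y), z 110 to 146: pinch across y at about z 128.
- hook: Dough hook in the other hole of the stand, same foot, collar and grip size but a grey grip and a thick bent aluminium hook; origin at the centre of its foot. Leave it.
- plates: Two stacked white plates 190 mm across, 30 mm high, origin at the centre of the underside. Bystander.
- cup: Red measuring cup 80 mm across, 65 mm high, with a handle 112 mm out along its y. Origin at the centre of its underside. Bystander.
- slicer: Egg slicer 90 by 130 by 39 mm, white with a steel wire frame, origin at the centre of its underside. Bystander.
- jar: Small glass jar with a clipped glass lid, 72 mm across, 92 mm high, origin at the centre of its underside. Bystander.

How it is judged:
By the outcome, as a careful person would: the job done as asked, in the order asked, and still so for the second after the job is handed in, while the arm keeps its last pose, push and grip.
It also fails if it takes over 58 s, if anything falls off the work surface, if the arm or the gripper's body presses on something with over 40 N, if the wrist force passes 120 N, or if a joint passes its speed limit or range.

## Working session

There is one attempt and no reset: what is moved stays moved. The work goes in short steps, Python scripts to look and compute and a tool call to move; the robot and the scene stay as the last step left them, time stands still between calls to the robot, and variables do not carry over. Pictures are saved under pics/ and viewed, at most 10 in all, crops included, and the job is handed in when it is done.

Besides the shell and the picture viewer there is one more tool, called as name([rows], argument=value, ...), one row to a line, values as JSON. move_arm: Moves the arm, as the interface text tells. Its arguments: {"type":"object","properties":{"jaw":{"type":"array"},"delta_pos":{"type":"array"},"yaw":{"type":"array"},"force":{"type":"number"}},"required":["jaw","delta_pos","yaw"]}

```bash
mkdir -p pics; ls
cat > h.py <<'E'
import numpy as np, cv2
from workcell import bot, camera, camera_model, outline_of, pinpoint
def ray(cam,xy):
    m=camera_model(cam);R=np.array(m["R"]);t=np.array(m["t"])
    d=R.T@np.array([(xy[0]-m["cx"])/m["fx"],(xy[1]-m["cy"])/m["fy"],1.]);return -R.T@t,d/np.linalg.norm(d)
def at_z(cam,xy,z):
    o,d=ray(cam,xy);return o+d*(z-o[2])/d[2]
def tri(a,b):
    (o1,d1),(o2,d2)=ray("side",a),ray("top",b)
    s=np.linalg.lstsq(np.c_[d1,-d2],o2-o1,rcond=None)[0]
    p,q=o1+s[0]*d1,o2+s[1]*d2;return (p+q)/2,np.linalg.norm(p-q)
def proj(cam,X):
    m=camera_model(cam);c=np.array(m["R"])@np.asarray(X)+np.array(m["t"])
    return np.array([m["fx"]*c[0]/c[2]+m["cx"],m["fy"]*c[1]/c[2]+m["cy"]])
def save(n,im):cv2.imwrite("pics/"+n,cv2.cvtColor(np.ascontiguousarray(im),cv2.COLOR_RGB2BGR))
E
python3 - <<'E'
from h import *
np.set_printoptions(precision=4,suppress=True)
for c in("side","top"):
    save(c+"1.png",camera(c)); o,_=ray(c,(0,0)); print(c,o,camera_model(c)["fx"])
for n in["mixer","key_green_top","key_yellow_top","key_blue_top","socket","beater","hook","stand"]:
    a,b=pinpoint("side",n),pinpoint("top",n)
    print(n,[(np.round(r["xy"],1),round(r["confidence"],2)) for r in a[:2]],[(np.round(r["xy"],1),round(r["confidence"],2)) for r in b[:2]],tri(a[0]["xy"],b[0]["xy"]) if a and b else None)
print(bot.get_obs())
E
```

```text
pics
side [0.5579 0.9977 0.9193] 390.3835729358594
top [0.3519 0.0196 1.2265] 398.61627657068124
mixer [(array([338.7, 164. ]), 0.73), (array([317.3, 188.6]), 0.59)] [(array([363.3, 199.3]), 0.82)] (array([ 0.5311, -0.0957,  0.1241]), np.float64(0.04196497093116091))
key_green_top [(array([338.7, 167. ]), 0.57)] [(array([371.4, 220. ]), 0.56), (array([289.7, 212.1]), 0.51)] (array([ 0.5035, -0.1243,  0.0815]), np.float64(0.011686235319114353))
key_yellow_top [(array([343.4, 180.3]), 0.59), (array([338.8, 171.2]), 0.46)] [(array([350.8, 222.5]), 0.46)] (array([ 0.495 , -0.0641,  0.0703]), np.float64(0.000759346639887064))
key_blue_top [(array([339.6, 155.1]), 0.41)] [(array([388.4, 215.8]), 0.45)] (array([ 0.5046, -0.17  ,  0.1025]), np.float64(0.0007564018469063388))
socket [(array([303.5, 165.9]), 0.55)] [(array([369.9, 180.8]), 0.42)] (array([ 0.6249, -0.1299,  0.0818]), np.float64(0.02148870254314146))
beater [(array([317.2, 185.5]), 0.55)] [(array([290.8, 216.4]), 0.76)] (array([0.5455, 0.0989, 0.1738]), np.float64(0.07388968390425994))
hook [(array([320.9, 257. ]), 0.72)] [(array([256.2, 208.3]), 0.69)] (array([ 0.5695,  0.2216, -0.0006]), np.float64(0.006940895623848575))
stand [(array([327.8, 244.1]), 0.9)] [(array([269.7, 211.2]), 0.85), (array([155.5, 233.8]), 0.49)] (array([0.5519, 0.1788, 0.0113]), np.float64(0.0010185435595590337))
{'time': 0.9, 'q': array([-64.3414,   4.9781,  10.0813,  95.0979,   0.0014,  89.999 ]), 'qd': array([ 0.0678,  0.0444, -0.0926, -0.1028,  0.0109,  0.044 ]), 'joint_efforts': array([  0.001 , -52.0092,  46.4863,   0.001 ,   0.    ,   0.    ]), 'ee_pos': array([ 0.2382, -0.4958,  0.4047]), 'tcp_rot': array([179.9947,  -0.0014,  25.6596]), 'wrist_force': array([ 0.0237, -0.7479, -0.086 ]), 'torque': array([ 0.028 , -0.0092, -0.0312]), 'grasp_force': 0.0, 'opening': 0.08532431783903217}
```

Run:
```python
import cv2
for c,(x0,y0,x1,y1) in(("side",(220,90,420,290)),("top",(220,120,440,285))):
    im=cv2.imread(f"pics/{c}1.png")[y0:y1,x0:x1]
    s=min(800//(x1-x0),600//(y1-y0)); cv2.imwrite(f"pics/{c}1c.png",cv2.resize(im,None,fx=s,fy=s,interpolation=cv2.INTER_CUBIC)); print(s)
```

```text
3
3
```

View pics/side1c.png

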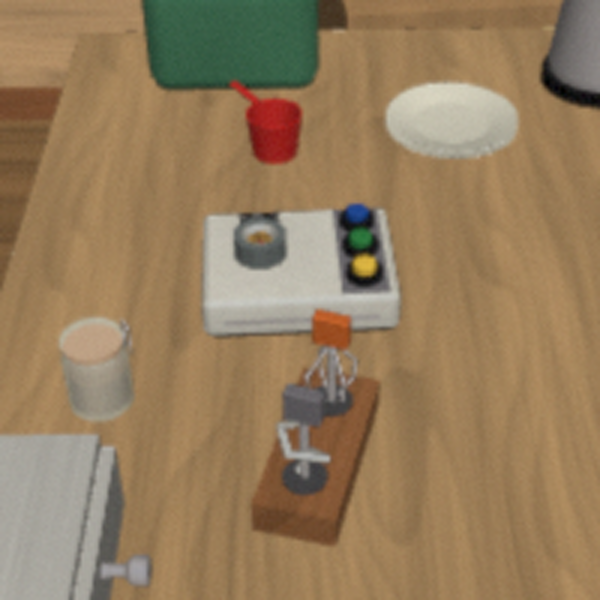

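View pics/top1c.png

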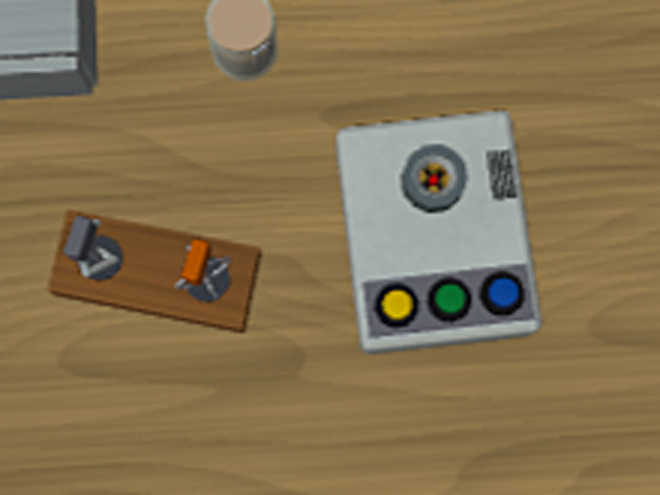

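The side view shows the mixer with its keys blue (338,161), green (340,170) and yellow (341,179), nearest last. The turret is at (307,170) and the orange grip at (331,200). In the top view the keys, left to right, are yellow (352,221), green (370,219) and blue (388,218). The socket is at (365,180) and the orange grip at (285,207). I'll measure these now by colour.

```bash
cat > fit.py <<'E'
from h import *
from scipy.optimize import minimize
def soft(im,ch,box):
    x0,y0,x1,y1=box; f=im.astype(float); s=(f@np.array(ch,float))[y0:y1,x0:x1]
    b=np.median(s); return np.clip((s-b)/(np.percentile(s,99.3 )-b),0,1)
def cen(a,box,th=.35):
    a=np.where(a>th,a,0); n,l,st,c=cv2.connectedComponentsWithStats((a>0).astype(np.uint8))
    k=1+np.argmax(st[1:,4]); a=a*(l==k); yy,xx=np.mgrid[:a.shape[0],:a.shape[1]]
    return np.array([(a*xx).sum()/a.sum()+box[0],(a*yy).sum()/a.sum()+box[1]]),a.sum()
def boxpts(x,y,z0,z1,yaw,lx,ly):
    c,s=np.cos(yaw),np.sin(yaw)
    return [(x+c*a*lx/2-s*b*ly/2,y+s*a*lx/2+c*b*ly/2,z) for a in(-1,1) for b in(-1,1) for z in(z0,z1)]
def render(cam,P,box,S=16):
    x0,y0,x1,y1=box
    q=np.array([proj(cam,p) for p in P]); q=(q-[x0,y0]+.5)*S
    m=np.zeros(((y1-y0)*S,(x1-x0)*S),np.uint8)
    cv2.fillConvexPoly(m,cv2.convexHull(np.round(q).astype(np.int32)),255)
    return cv2.resize(m,(x1-x0,y1-y0),interpolation=cv2.INTER_AREA)/255.
E
python3 - <<'E'
from fit import *
np.set_printoptions(precision=4,suppress=True)
I={c:camera(c) for c in("side","top")}
K={"blue":((-1,0,1),(330,152,346,168),(380,208,397,226)),"green":((-1,1,-.3),(332,162,348,177),(361,211,379,228)),"yellow":((.5,.5,-1),(333,171,350,187),(344,213,360,230))}
for k,(ch,bs,bt) in K.items():
    a,b=cen(soft(I["side"],ch,bs),bs),cen(soft(I["top"],ch,bt),bt)
    print(k,a,b,tri(a[0],b[0]),at_z("top",b[0],.082)[:2],at_z("side",a[0],.080)[:2])
bt=(359,174,371,186); a=soft(I["top"],(1,-1,0),bt); print(np.round(a[:,:],1)); c=cen(a,bt); print("plunger",c,at_z("top",c[0],.074))
bs,bt=(318,190,346,210),(275,194,297,218)
A={"side":(soft(I["side"],(1,-1,0),bs),bs),"top":(soft(I["top"],(1,-1,0),bt),bt)}
def cost(p,cams=("side","top")):
    return sum(((render(c,boxpts(p[0],p[1],p[2]-.036,p[2],p[3],.038,.016),A[c][1])-A[c][0])**2).sum() for c in cams)
best=None
for yaw in np.radians(range(-90,90,20)):
    r=minimize(cost,[.53,.11,.155,yaw],method="Nelder-Mead",options=dict(initial_simplex=np.array([[.53,.11,.155,yaw]]+[[.53+.01*(i==0),.11+.01*(i==1),.155+.01*(i==2),yaw+.2*(i==3)] for i in range(4)])))
    if best is None or r.fun<best.fun: best=r
print("grip",best.x,np.degrees(best.x[3]),best.fun,cost(best.x,("top",)))
save("sock.png",cv2.resize(I["top"][164:196,348:382],None,fx=17,fy=17,interpolation=cv2.INTER_CUBIC))
E
```

```text
blue (array([338.558 , 160.6305]), np.float64(31.78723404255319)) (array([387.4224, 216.9532]), np.float64(66.75182481751825)) (array([ 0.5064, -0.1715,  0.0764]), np.float64(0.003775412222449458)) [ 0.5038 -0.1702] [ 0.5084 -0.1672]
green (array([339.6467, 168.9877]), np.float64(39.263606961075894)) (array([369.6054, 218.969 ]), np.float64(65.1998078770413)) (array([ 0.5038, -0.1192,  0.0773]), np.float64(0.004465695676227535)) [ 0.501  -0.1183] [ 0.5061 -0.1165]
yellow (array([341.0875, 177.9476]), np.float64(41.89899575797651)) (array([351.8675, 221.0725]), np.float64(66.51219512195122)) (array([ 0.5006, -0.0674,  0.0776]), np.float64(0.004295059260215573)) [ 0.4979 -0.0667] [ 0.5028 -0.065 ]
[[0.  0.  0.  0.  0.1 0.1 0.1 0.  0.  0.  0.  0. ]
 [0.  0.  0.  0.1 0.1 0.1 0.2 0.1 0.  0.  0.  0. ]
 [0.  0.  0.  0.  0.1 0.1 0.1 0.1 0.1 0.  0.  0. ]
 [0.  0.1 0.1 0.  0.  0.  0.  0.  0.  0.1 0.  0. ]
 [0.  0.1 0.1 0.  0.2 0.5 0.4 0.  0.  0.1 0.1 0. ]
 [0.  0.1 0.1 0.  0.7 1.  0.7 0.2 0.1 0.2 0.1 0. ]
 [0.  0.1 0.1 0.1 0.8 1.  0.7 0.1 0.1 0.2 0.1 0. ]
 [0.  0.  0.  0.1 0.4 0.4 0.2 0.  0.1 
[... 232 characters left out ...]
([363.974 , 179.4919]), np.float64(6.637168523331433)) [ 0.6208 -0.1122  0.074 ]Traceback (most recent call last):
  File "<stdin>", line 15, in <module>
    res = _minimize_neldermead(fun, x0, args, callback, bounds=bounds,
                               **options)
    fxe = func(xe)
    fx = function(np.copy(x), *(wrapper_args + args))
  File "<stdin>", line 12, in cost
  File "<stdin>", line 12, in <genexpr>
  File "fit.py", line 15, in render
    q=np.array([proj(cam,p) for p in P]); q=(q-[x0,y0]+.5)*S
                ~~~~^^^^^^^
  File "h.py", line 13, in proj
    m=camera_model(cam);c=np.array(m["R"])@np.asarray(X)+np.array(m["t"])
ValueError: time passes only in moves, steps and waits
```

```bash
sed -i 's/^def ray/_c={}\n_cm=camera_model\ndef camera_model(n):\n    if n not in _c:_c[n]=_cm(n)\n    return _c[n]\ndef ray/' h.py
cat > grip.py <<'E'
from fit import *
np.set_printoptions(precision=4,suppress=True)
def fitgrip(I,bs,bt,x0):
    A={"side":(soft(I["side"],(1,-1,0),bs),bs),"top":(soft(I["top"],(1,-1,0),bt),bt)}
    def cost(p,cams=("side","top")):
        return sum(((render(c,boxpts(p[0],p[1],p[2]-.036,p[2],p[3],.038,.016),A[c][1])-A[c][0])**2).sum() for c in cams)
    best=None
    for yaw in np.radians(range(-90,90,22)):
        b=np.array([*x0,yaw]); S=np.vstack([b,b+np.diag([.01,.01,.01,.2])])
        r=minimize(cost,b,method="Nelder-Mead",options=dict(initial_simplex=S))
        print(np.round(np.degrees(r.x[3]),1),r.x[:3],round(r.fun,2))
        if best is None or r.fun<best.fun: best=r
    return best.x,[(a.sum()) for a,_ in A.values()],cost(best.x,("top",))
E
python3 - <<'E'
from grip import *
I={c:camera(c) for c in("side","top")}
save("sock.png",cv2.resize(I["top"][164:196,348:382],None,fx=17,fy=17,interpolation=cv2.INTER_CUBIC))
print(fitgrip(I,(318,190,346,210),(275,194,297,218),[.53,.11,.176]))
for c in I:
  for n in("stand","hook","beater"):
    r=outline_of(c,n); print(c,n,r[0]["xy"],r[0]["confidence"],r[0]["mask"].sum()) if r else 0
    if r and n=="stand":
        h=cv2.minAreaRect(np.argwhere(r[0]["mask"])[:,::-1].astype(np.float32)); print(h)
E
```

```text
-96.8 [0.5455 0.1183 0.174 ] 139.54
-6.9 [0.543  0.1197 0.1606] 57.73
-3.8 [0.5429 0.1201 0.1623] 56.19
-14.8 [0.5435 0.1201 0.1626] 59.27
-4.4 [0.5424 0.1202 0.1631] 56.59
-4.0 [0.5426 0.1201 0.1617] 56.2
-13.5 [0.5437 0.1194 0.1617] 58.72
45.6 [0.5429 0.13   0.1739] 125.86
88.5 [0.5384 0.1344 0.1588] 124.61
(array([ 0.5429,  0.1201,  0.1623, -0.0671]), [np.float64(106.67164179104478), np.float64(79.64355838397849)], np.float64(28.452910521237456))
side stand [330.4, 248.5] 0.69 1204
((325.3999938964844, 241.30001831054688), (31.30654525756836, 60.399497985839844), 18.434947967529297)
side hook [319.5, 240.8] 0.68 454
side beater [329.4, 208.0] 0.52 313
top stand [270.8, 212.2] 0.63 1494
((270.9615478515625, 209.69229125976562), (68.05228424072266, 29.6135311126709), 11.309932708740234)
top hook [250.7, 205.3] 0.79 285
top beater [285.9, 212.4] 0.76 236
```

View pics/sock.png

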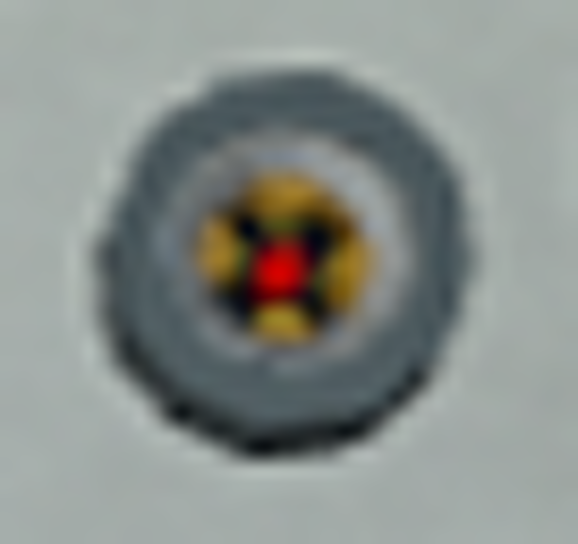

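```bash
cat > grip2.py <<'E'
import grip, fit
from fit import *
from workcell import camera
def chroma(im,ch,box):
    x0,y0,x1,y1=box; f=im.astype(float)[y0:y1,x0:x1]; c=(f[...,0]-f[...,1])/f.sum(2)
    return np.clip((c-.16)/(.34-.16),0,1)
grip.soft=chroma
E
python3 - <<'E'
from grip2 import *
I={c:camera(c) for c in("side","top")}
print(np.round(chroma(I["top"],0,(275,194,297,218)),1))
print(grip.fitgrip(I,(318,190,346,210),(275,194,297,218),[.543,.12,.176]))
# slot angle: darkness in annulus around the plunger at face height
f=I["top"].astype(float); c=proj("top",[.6208,-.1117,.082]); d=f@[.4,.4,.2]
big=lambda p:cv2.remap(d.astype(np.float32),np.float32([[p[0]]]),np.float32([[p[1]]]),cv2.INTER_LINEAR)[0,0]
for r in(.008,.010,.012):
    th=np.radians(np.arange(0,360,3)); v=np.array([big(proj("top",[.6208+r*np.cos(t),-.1117+r*np.sin(t),.080])) for t in th])
    h=(-v*np.exp(-4j*th)).sum(); print(r,"slot angle mod90",-np.degrees(np.angle(h))/4%90, abs(h)/len(v))
save("all.png",np.vstack([I["top"][110:290,210:450]]))
E
```

```text
[[0.  0.  0.  0.  0.  0.  0.  0.  0.  0.  0.  0.  0.  0.  0.  0.  0.  0.
  0.  0.  0.  0. ]
 [0.  0.  0.  0.  0.  0.  0.  0.  0.  0.  0.  0.  0.  0.  0.  0.  0.  0.
  0.  0.  0.  0. ]
 [0.  0.  0.  0.  0.  0.  0.  0.  0.  0.  0.  0.  0.  0.  0.  0.  0.  0.
  0.  0.  0.  0. ]
 [0.1 0.1 0.  0.  0.  0.  0.  0.  0.  0.  0.  0.  0.  0.  0.  0.  0.  0.
  0.  0.  0.  0. ]
 [0.1 0.1 0.1 0.1 0.1 0.1 0.1 0.  0.  0.  0.  0.  0.  0.  0.  0.  0.  0.
  0.  0.  0.  0. ]
 [0.  0.  0.  0.1 0.1 0.1 0.  0.  0.1 0.3 0.4 0.  0.  0.  0.  0.  0.  0.
  0.  0.  0.  0. ]
 [0.1 0.  0.1 0.  0.1 0.  0.1 0.  0.1 1.  1.  1.  1.  1.  0.2 0.  0.  0.
  0.  0.  0.  0. ]
 [0.1 0.  0.1 0.  0.  0.1 0.1 0.  0.3 1.  1.  1.  1.  1.  0.9 0.  0.  0.1
  0.1 0.1 0.1 0.1]
 [0.  0.  0.1 0.1 0.  0.  0.1 0.  0.  1.  1.  1.  1.  1.  1.  0.2 0.  0.1
  0.1 0.1 0.1 0.1]
 [0.  0.  0.  0.  0.  0.  0.  0.  0.5 1.  1.  1.  1.  1.  1.  0.3 0.1 0.
  0.  0.  0.1 0.1]
 [0.  0.1 0.  0.  0.  0.  0.  0.5 1.  1.  1.  1.  1.  1.  1.  0.2 0.  0.1
  0.1 0.1 0.1 0.1]
 [0.  0.  0.  0.  0.  0.  0.  0.8 1.  1.  1.  1.  1.  1.  1.  0.  0.  0.2
  0.1 0.  0
[... 1041 characters left out ...]
 0.1 0.1 0.  0.  0.  0.  0.  0.  0.  0.  0.  0.  0.
  0.  0.  0.  0.1]]
-17.4 [0.5412 0.1192 0.1598] 57.3
-18.7 [0.5412 0.1193 0.1593] 57.25
-20.0 [0.5411 0.1189 0.1618] 58.14
-18.1 [0.5411 0.119  0.1603] 57.82
-17.3 [0.5412 0.1189 0.1594] 57.56
-19.3 [0.5412 0.1192 0.1586] 57.26
49.3 [0.5441 0.1144 0.1582] 146.44
161.2 [0.5413 0.1191 0.1591] 57.21
162.8 [0.5425 0.1192 0.1582] 59.38
(array([0.5413, 0.1191, 0.1591, 2.8132]), [np.float64(86.34433421601216), np.float64(108.00420988096818)], np.float64(8.704008486811038))
0.008 slot angle mod90 36.84053959221585 14.703113132099727
0.01 slot angle mod90 36.40342813813376 17.82579434147836
0.012 slot angle mod90 35.96494683269908 15.44307375939738
```

Run:
```python
from grip2 import *
I={c:camera(c) for c in("side","top")}
for cam,b in(("side",(314,186,350,214)),("top",(275,194,297,218))):
  a=chroma(I[cam],0,b)
  if cam=="side": print("\n".join("".join("%d"%min(9,v*9.9) for v in r) for r in a))
  for z in (.157,.160,.163):
    best=None
    for y in(-.1,-.3,-.5):
        f=lambda p:((render(cam,boxpts(p[0],p[1],z-.036,z,p[2],.038,.016),b)-a)**2).sum()
        s=np.array([.541,.119,y]); r=minimize(f,s,method="Nelder-Mead",options=dict(initial_simplex=np.vstack([s,s+np.diag([.01,.01,.2])])))
        if best is None or r.fun<best.fun: best=r
    print(cam,z,best.x[:2],np.degrees(best.x[2]),best.fun)
```

```text
000000000000000000000000000000000000
000000000000000000000000000000000000
000000000000000000000000000000000000
000000000000000000000000000000000000
000000000000000000000000000000000000
000000000000000000000000000000000000
000000000000000000000000000000000000
000000000000000000000000000000000000
000000000003665530000000000000000000
000000000005776776542100000000000000
000000000017677877766620000000000000
000000000016777776777600000000000000
000000000006676777677600000000000000
000000000006777876776610000000000000
000000000027776777777630000000000000
000000000037666797677630000000000000
000000000036877886777620000000000000
000000000015777777677620000000000000
000000000001334556767600000000000000
000000000000000000354300000000000000
000000000000000000000000000000000000
000000000000000000000000000000000000
000000000000000000000000000000000000
000000000000000000000000000000000000
000000000000000000000000000000000000
000000000000000000000000000000000000
000000000000000000000000000000000000
000000000000000000000000000000000000
side 0.157 [0.5425 0.1122] -1.3577371828992548 38.959541474963714
side 0.16 [0.5425 0.1174] -1.3246192963904058 39.6548878459773
side 0.163 [0.5426 0.1209] -2.0073502691444967 40.35775024457829
top 0.157 [0.5411 0.1195] -19.39550178723078 7.868868093764009
top 0.16 [0.5409 0.1192] -19.781071879091694 8.266071371026793
top 0.163 [0.5403 0.119 ] -19.23013826127636 8.770464085423168
```

move_arm([
  [0.022,0.0315,0],
  [0.022,0.0315,0],
  [0.022,0.0315,0],
  [0.022,0.0315,0],
  [0.022,0.0315,0],
  [0.022,0.0315,0],
  [0.022,0.0315,-0.01],
  [0.022,0.0315,-0.02],
  [0.022,0.0315,-0.02],
  [0.022,0.0315,-0.02],
], jaw=[1,1,1,1,1,1,1,1,1,1], yaw=[-0.078,-0.078,-0.078,-0.078,-0.078,-0.078,-0.078,-0.078,-0.078,-0.078])

```text
time: 2.43
ee_pos: [0.4563, -0.1826, 0.3365]
tcp_rot: [180.0, -0.1, -19.3]
wrist_force: [0.7, 0.1, -0.2]
opening: -0.0
grasp_force: 0.0
```

move_arm([
  [0.022,0.0315,-0.02],
  [0.0225,0.0315,-0.02],
  [0,0,-0.02],
  [0,0,0],
  [0,0,0],
], jaw=[1,1,1,1,1], yaw=[0,0,0,0,0])

```text
time: 2.85
ee_pos: [0.49, -0.1491, 0.2781]
tcp_rot: [-179.0, 0.1, -17.1]
wrist_force: [0.7, -0.1, -0.3]
opening: 0.0
grasp_force: 0.0
```

Run:
```python
from h import *
a,b=camera("side"),camera("top"); o=bot.get_obs(); print(o["time"],o["ee_pos"],o["tcp_rot"],o["opening"],o["wrist_force"])
tip=o["ee_pos"]-[0,0,.173]; print(tip,proj("side",tip),proj("top",tip))
save("p2.png",np.hstack([cv2.resize(a[110:230,270:390],None,fx=3.3,fy=3.3,interpolation=cv2.INTER_CUBIC),cv2.resize(b[150:270,310:430],None,fx=3.3,fy=3.3,interpolation=cv2.INTER_CUBIC)]))
```

```text
2.95 [ 0.49028848 -0.14977618  0.28002   ] [-1.78995629e+02 -7.22805867e-02 -1.71510574e+01] 0.0002974223772714657 [ 0.57759361 -0.03343295  0.01505739]
[ 0.49028848 -0.14977618  0.10702   ] [343.90325357 157.28701286] [381.99505146 220.85415936]
```

View pics/p2.png

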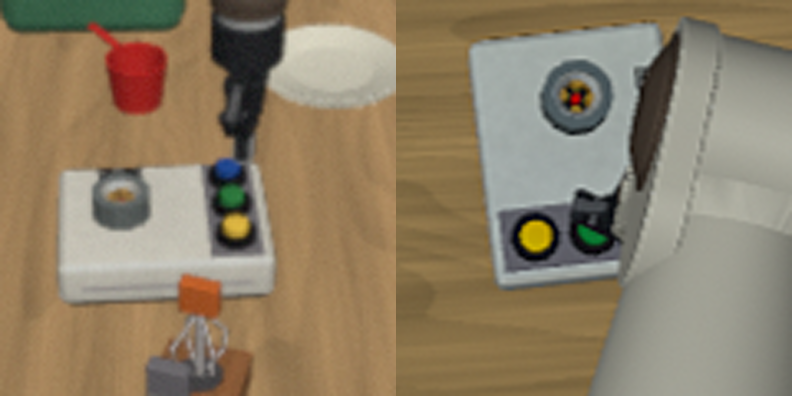

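The side view shows the tip at about (344,157), where the model predicts it, so the side calibration holds. The arm stopped short of the target, so I'll check the joints.

move_arm([
  [0.012,0.031,0],
  [0,0,0],
], jaw=[1,1], yaw=[-0.03,0])

```text
time: 3.12
ee_pos: [0.4949, -0.1453, 0.2799]
tcp_rot: [-177.8, -0.1, -16.8]
wrist_force: [-0.3, -0.2, -0.8]
opening: -0.0002
grasp_force: 0.0
```

Run:
```python
from h import *
o=bot.get_obs(); print(*[(k,np.round(o[k],3)) for k in("time","ee_pos","tcp_rot","q","qd","wrist_force")],sep="\n")
```

```text
('time', np.float64(3.117))
('ee_pos', array([ 0.495, -0.145,  0.28 ]))
('tcp_rot', array([-1.77818e+02, -1.06000e-01, -1.67770e+01]))
('q', array([-16.835,  -0.394,  -9.268,  81.022,   2.182, 179.942]))
('qd', array([-0.076, -0.022, -0.52 , -0.061, -1.863,  0.076]))
('wrist_force', array([-0.268, -0.231, -0.779]))
```

Joint 6 is at its 180° limit, because yaw = j1 − j6 + 180. I'll turn the other way; the grasp then uses yaw +161.

move_arm([
  [0,0,0],
  [0,0,0],
  [0,0,0],
  [0,0,0],
  [0,0,0],
  [0,0,0],
  [0,0,0],
], jaw=[1,1,1,1,1,1,1], yaw=[0.12,0.12,0.12,0.12,0.12,0,0])

```text
time: 3.7
ee_pos: [0.4945, -0.1454, 0.2791]
tcp_rot: [-177.9, -0.0, 17.4]
wrist_force: [0.8, -0.1, -0.4]
opening: 0.0003
grasp_force: 0.0
```

move_arm([
  [0.0115,0.0215,0],
  [0,0,0],
  [0,0,-0.012],
  [0,0,-0.01],
  [0,0,-0.004],
  [0,0,-0.003],
  [0,0,0],
  [0,0,0],
], jaw=[1,1,1,1,1,1,1,1], yaw=[0,0,0,0,0,0,0,0])

```text
time: 4.37
ee_pos: [0.5055, -0.124, 0.2496]
tcp_rot: [-177.9, 0.0, 17.6]
wrist_force: [-2.2, 0.2, 5.8]
opening: -0.0003
grasp_force: 2.3
```

```bash
cat > st.py <<'E'
from h import *
from scipy.spatial.transform import Rotation as Ro
def st():
    o=bot.get_obs(); R=Ro.from_euler("xyz",o["tcp_rot"],degrees=True).as_matrix()
    for k in("time","ee_pos","tcp_rot","q","wrist_force","torque","opening","grasp_force"):print(k,np.round(o[k],4))
    print("tip",np.round(o["ee_pos"]+.173*R[:,2],4),"grasp",np.round(o["ee_pos"]+.155*R[:,2],4)); return o
if __name__=="__main__":st()
E
python3 st.py
```

```text
time 4.3667
ee_pos [ 0.5055 -0.124   0.2496]
tcp_rot [-1.779051e+02  4.050000e-02  1.755080e+01]
q [-14.1558   1.4792 -10.7397  78.917    1.7608 148.2766]
wrist_force [-2.1588  0.2034  5.7814]
torque [0.2441 0.3947 0.0005]
opening -0.0003
grasp_force 2.3402
tip [ 0.5035 -0.118   0.0768] grasp [ 0.5037 -0.1186  0.0947]
```

move_arm([
  [0,0,0.015],
  [0,0,0.015],
  [-0.001,0.026,0],
  [-0.002,0.026,0],
  [0,0,0],
  [0,0,-0.014],
  [0,0,-0.01],
  [0,0,-0.004],
  [0,0,-0.0025],
  [0,0,0],
], jaw=[1,1,1,1,1,1,1,1,1,1], yaw=[0,0,0,0,0,0,0,0,0,0])

```text
time: 5.2
ee_pos: [0.5026, -0.072, 0.2495]
tcp_rot: [-177.9, 0.0, 17.6]
wrist_force: [-2.6, 2.3, 5.5]
opening: 0.0
grasp_force: 2.4
```

move_arm([
  [0,0,0],
], jaw=[1], yaw=[0])

```text
time: 5.28
ee_pos: [0.5026, -0.072, 0.2494]
tcp_rot: [-177.9, 0.0, 17.6]
wrist_force: [-2.9, 1.8, 6.0]
opening: 0.0003
grasp_force: 3.1
```

```bash
python3 st.py
```

```text
time 5.2833
ee_pos [ 0.5026 -0.072   0.2494]
tcp_rot [-1.778861e+02  4.920000e-02  1.757010e+01]
q [ -8.5666  -0.3516 -12.6102  78.7171   1.876  153.8482]
wrist_force [-2.8708  1.8212  6.0095]
torque [ 0.328   0.6004 -0.0047]
opening 0.0003
grasp_force 3.1303
tip [ 0.5005 -0.066   0.0765] grasp [ 0.5007 -0.0666  0.0945]
```

move_arm([
  [0,0,0.015],
  [0,0,0.015],
  [0.002,-0.035,0],
  [0.002,-0.035,0],
  [0.002,-0.034,0],
  [0,0,0],
  [0,0,-0.014],
  [0,0,-0.01],
  [0,0,-0.004],
  [0,0,-0.002],
], jaw=[1,1,1,1,1,1,1,1,1,1], yaw=[0,0,0,0,0,0,0,0,0,0])

```text
time: 6.12
ee_pos: [0.5085, -0.1759, 0.2492]
tcp_rot: [-178.0, 0.1, 17.6]
wrist_force: [-6.0, -2.3, 16.7]
opening: -0.0001
grasp_force: 8.1
```

move_arm([
  [0,0,0],
  [0,0,0],
], jaw=[1,1], yaw=[0,0])

```text
time: 6.28
ee_pos: [0.5087, -0.1756, 0.2495]
tcp_rot: [-178.0, 0.1, 17.6]
wrist_force: [-2.0, -3.0, 5.0]
opening: -0.0001
grasp_force: 2.4
```

```bash
python3 st.py
```

```text
time 6.2833
ee_pos [ 0.5087 -0.1756  0.2495]
tcp_rot [-1.779751e+02  5.700000e-02  1.762570e+01]
q [-19.3712   3.9529  -8.1817  79.1297   1.5828 142.9866]
wrist_force [-2.0151 -3.0403  4.967 ]
torque [-0.5377  0.4557 -0.0293]
opening -0.0001
grasp_force 2.3683
tip [ 0.5067 -0.1698  0.0767] grasp [ 0.5069 -0.1704  0.0946]
```

move_arm([
  [0,0,0.02],
  [0,0,0.03],
  [0,0,0.03],
  [0,0,0.03],
  [0,0,0.03],
  [0,0,0],
  [0,0,0],
  [0,0,0],
  [0,0,0],
  [0,0,0],
], jaw=[1,1,1,1,1,1,1,1,1,1], yaw=[0,0.122,0.122,0.122,0.122,0.122,0.122,0.122,0.122,0.122])

```text
time: 7.12
ee_pos: [0.5088, -0.1752, 0.3888]
tcp_rot: [-177.9, 0.0, 80.9]
wrist_force: [0.8, 0.8, 0.1]
opening: -0.0001
grasp_force: 0.0
```

move_arm([
  [0,0,0],
  [0,0,0],
  [0,0,0],
  [0,0,0],
  [0,0,0],
  [0,0,0],
  [0,0,0],
  [0,0,0],
  [0,0,0],
  [0,0,0],
], jaw=[1,1,1,1,1,1,1,1,1,1], yaw=[0.122,0.122,0.122,0.122,0.122,0.122,0.122,0.122,0.122,0.122])

```text
time: 7.95
ee_pos: [0.5088, -0.1752, 0.3888]
tcp_rot: [-177.9, -0.0, 150.8]
wrist_force: [0.3, 0.4, 0.1]
opening: 0.0001
grasp_force: 0.0
```

move_arm([
  [0,0,0],
  [0,0,0],
  [0,0,0],
  [0,0,0],
  [0,0,0],
  [0,0,0],
  [0,0,0],
  [0,0,0],
  [0,0,0],
  [0,0,0],
], jaw=[1,1,1,1,1,1,1,1,1,1], yaw=[0.122,0.122,0.122,0.122,0.122,0.122,0.122,0.122,0.122,0.122])

```text
time: 8.78
ee_pos: [0.5088, -0.1752, 0.3888]
tcp_rot: [-178.0, 0.0, -139.3]
wrist_force: [-0.3, -1.2, -0.5]
opening: -0.0001
grasp_force: 0.0
```

move_arm([
  [0,0,0],
  [0,0,0],
  [0,0,0],
  [0,0,0],
  [0,0,0],
  [0,0,0],
  [0,0,0],
  [0,0,0],
  [0,0,0],
  [0,0,0],
], jaw=[1,1,1,1,1,1,1,1,1,1], yaw=[0.122,0.122,0.122,0.122,0.122,0.122,0.122,0.122,0.122,0.122])

```text
time: 9.62
ee_pos: [0.5088, -0.1751, 0.3888]
tcp_rot: [-178.0, 0.1, -69.4]
wrist_force: [-0.6, -0.6, -1.0]
opening: -0.0001
grasp_force: 0.0
```

```bash
python3 st.py
```

```text
time 9.6167
ee_pos [ 0.5088 -0.1751  0.3888]
tcp_rot [-1.77951e+02  5.80000e-02 -6.93798e+01]
q [ -19.2766    2.0786    5.2519   91.6382    1.3585 -129.8776]
wrist_force [-0.636  -0.5804 -1.0487]
torque [0.0207 0.0189 0.0098]
opening -0.0001
grasp_force 0.0
tip [ 0.5145 -0.1728  0.2159] grasp [ 0.5139 -0.173   0.2339]
```

move_arm([
  [0,0,0],
  [0,0,0],
  [0,0,0],
  [0,0,0],
  [0,0,0],
  [0,0,0],
  [0,0,0],
  [0,0,0],
  [-0.011,-0.031,0],
  [0,0,0],
], jaw=[1,1,1,1,1,1,1,1,1,1], yaw=[0.122,0.122,0.122,0.122,0.122,0.122,0.122,0.02,0,0])

```text
time: 10.45
ee_pos: [0.5037, -0.191, 0.3889]
tcp_rot: [-178.7, 0.1, -21.3]
wrist_force: [-0.8, -0.2, 0.1]
opening: 0.0003
grasp_force: 0.0
```

```bash
python3 st.py
```

```text
time 10.45
ee_pos [ 0.5037 -0.191   0.3889]
tcp_rot [-1.786515e+02  6.240000e-02 -2.126320e+01]
q [ -21.0444    3.1373    6.372    93.292     1.3487 -179.7811]
wrist_force [-0.7513 -0.2072  0.0756]
torque [-0.0269 -0.0578 -0.0001]
opening 0.0003
grasp_force 0.0
tip [ 0.505  -0.1871  0.216 ] grasp [ 0.5049 -0.1875  0.234 ]
```

move_arm([
  [-0.012,-0.031,0],
  [-0.01,-0.026,0],
  [0,0,0],
], jaw=[1,1,1], yaw=[0,0,0])

```text
time: 10.7
ee_pos: [0.4946, -0.2177, 0.3891]
tcp_rot: [-180.0, 0.1, -23.9]
wrist_force: [0.0, -0.5, -0.6]
opening: -0.0002
grasp_force: 0.0
```

```bash
python3 st.py
```

```text
time 10.7
ee_pos [ 0.4946 -0.2177  0.3891]
tcp_rot [-1.799662e+02  5.130000e-02 -2.388550e+01]
q [-2.376080e+01  3.365200e+00  6.628600e+00  9.331460e+01  3.390000e-02
 -1.798753e+02]
wrist_force [ 0.0326 -0.4721 -0.6429]
torque [-0.0449 -0.0825  0.0175]
opening -0.0002
grasp_force 0.0
tip [ 0.4945 -0.2175  0.2161] grasp [ 0.4945 -0.2175  0.2341]
```

move_arm([
  [0.002,0.013,0],
  [0.002,0.013,0],
  [0.002,0.013,0],
  [0.002,0.013,0],
  [0.002,0.013,0],
  [0.002,0.013,0],
  [0.002,0.013,0],
  [0.002,0.013,0],
  [0.002,0.013,0],
  [0.002,0.013,0],
], jaw=[1,1,1,1,1,1,1,1,1,1], yaw=[-0.118,-0.118,-0.118,-0.118,-0.118,-0.118,-0.118,-0.118,-0.118,-0.118])

```text
time: 11.53
ee_pos: [0.5152, -0.0855, 0.3891]
tcp_rot: [-179.9, 0.1, -91.7]
wrist_force: [0.3, -0.2, -0.6]
opening: 0.0
grasp_force: 0.0
```

move_arm([
  [0.002,0.013,0],
  [0.002,0.013,0],
  [0.002,0.013,0],
  [0.002,0.013,0],
  [0.002,0.013,0],
  [0.002,0.013,0],
  [0.002,0.013,0],
  [0.002,0.013,0],
  [0.002,0.013,0],
  [0.002,0.013,0],
], jaw=[1,1,1,1,1,1,1,1,1,1], yaw=[-0.118,-0.118,-0.118,-0.118,-0.118,-0.118,-0.118,-0.118,-0.118,-0.118])

```text
time: 12.37
ee_pos: [0.5352, 0.0445, 0.3891]
tcp_rot: [-179.9, 0.1, -159.3]
wrist_force: [1.3, -0.2, -0.0]
opening: -0.0001
grasp_force: 0.0
```

move_arm([
  [0.002,0.013,0],
  [0.002,0.013,0],
  [0.002,0.013,0],
  [0.001,0.013,0],
  [0,0.013,0],
  [0,0.011,0],
  [0,0,0],
], jaw=[0.4,0.4,0.4,0.4,0.4,0.4,0.4], yaw=[-0.118,-0.118,-0.118,-0.118,-0.118,-0.106,0])

```text
time: 12.95
ee_pos: [0.5422, 0.1212, 0.3889]
tcp_rot: [-179.9, 0.0, 161.0]
wrist_force: [-0.1, -0.4, -0.4]
opening: 0.0513
grasp_force: 0.0
```

Run:
```python
from st import *
a,b=camera("side"),camera("top"); o=st()
save("p3.png",np.hstack([cv2.resize(a[150:270,270:390],None,fx=3.3,fy=3.3,interpolation=cv2.INTER_CUBIC),cv2.resize(b[150:270,230:350],None,fx=3.3,fy=3.3,interpolation=cv2.INTER_CUBIC)]))
```

```text
time 13.05
ee_pos [0.5422 0.1199 0.389 ]
tcp_rot [-1.798695e+02  4.130000e-02  1.614792e+02]
q [12.4987  5.4187  8.8071 93.4203 -0.1331 31.0196]
wrist_force [-0.1636 -0.773   0.3727]
torque [-0.0431 -0.0136  0.0312]
opening 0.0514
grasp_force 0.0
tip [0.5422 0.1195 0.216 ] grasp [0.5422 0.1196 0.234 ]
```

View pics/p3.png

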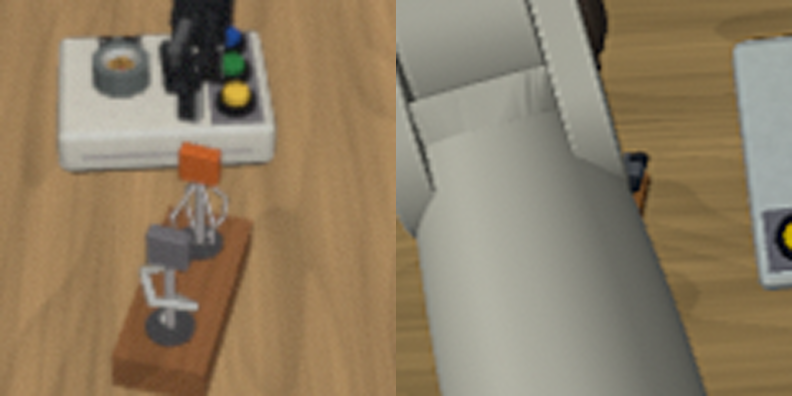

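The side view shows the fingers above the orange grip at (331,199) and straddling it along y. I'll lower now.

move_arm([
  [-0.001,-0.001,-0.02],
  [0,0,-0.02],
  [0,0,-0.02],
  [0,0,-0.016],
  [0,0,-0.01],
  [0,0,-0.006],
  [0,0,0],
], jaw=[0.4,0.4,0.4,0.4,0.4,0.4,0.4], yaw=[0,0,0,0,0,0,0])

```text
time: 13.63
ee_pos: [0.541, 0.1185, 0.2962]
tcp_rot: [-179.8, -0.0, 161.3]
wrist_force: [0.3, -0.6, 0.3]
opening: 0.0511
grasp_force: 0.0
```

move_arm([
  [0,0,0],
  [0,0,0],
  [0,0,0],
  [0,0,0],
  [0,0,0],
  [0,0,0],
  [0,0,0],
  [0,0,0],
], jaw=[0.75,0.8,0.85,0.9,1,1,1,1], yaw=[0,0,0,0,0,0,0,0], force=20)

```text
time: 14.3
ee_pos: [0.5414, 0.119, 0.2983]
tcp_rot: [-179.9, 0.1, 161.3]
wrist_force: [-0.1, -1.8, 6.8]
opening: 0.0157
grasp_force: 23.7
```

```bash
python3 st.py
```

```text
time 14.3
ee_pos [0.5414 0.119  0.2983]
tcp_rot [-1.799317e+02  1.479000e-01  1.612620e+02]
q [12.4242  4.7028 -1.9815 83.2244 -0.135  31.1621]
wrist_force [-0.1172 -1.8082  6.7781]
torque [-0.1279  0.0356  0.0388]
opening 0.0157
grasp_force 23.6909
tip [0.5418 0.1187 0.1253] grasp [0.5417 0.1187 0.1433]
```

move_arm([
  [0,0,0],
  [0,0,0],
  [0,0,0.01],
  [0,0,0.01],
  [0,0,0.015],
  [0,0,0.02],
  [0,0,0.02],
  [0,0,0.02],
  [0,0,0.02],
  [0,0,0.015],
], jaw=[1,1,1,1,1,1,1,1,1,1], yaw=[0,0,0,0,0,0,0,0,0,0], force=60)

```text
time: 15.13
ee_pos: [0.541, 0.119, 0.4298]
tcp_rot: [-179.9, 0.1, 161.3]
wrist_force: [1.2, 0.5, -1.3]
opening: 0.0149
grasp_force: 58.5
```

move_arm([
  [0.008,-0.023,0],
  [0.008,-0.023,0],
  [0.008,-0.023,0],
  [0.008,-0.023,0],
  [0.008,-0.023,0],
  [0.008,-0.023,0],
  [0.008,-0.023,0],
  [0.008,-0.023,0],
  [0.008,-0.023,0],
  [0.0085,-0.0235,0],
], jaw=[1,1,1,1,1,1,1,1,1,1], yaw=[-0.061,-0.061,-0.061,-0.061,-0.061,-0.061,-0.061,-0.061,-0.061,-0.061])

```text
time: 15.97
ee_pos: [0.6218, -0.1126, 0.4279]
tcp_rot: [-179.9, 0.1, 126.1]
wrist_force: [-0.5, 0.5, -1.9]
opening: 0.0154
grasp_force: 58.6
```

move_arm([
  [0,0,-0.02],
  [0,0,-0.01],
  [0,0,0],
], jaw=[1,1,1], yaw=[0,0,0])

```text
time: 16.22
ee_pos: [0.6217, -0.1121, 0.395]
tcp_rot: [-179.7, -0.1, 126.3]
wrist_force: [-0.5, 0.6, -2.0]
opening: 0.015
grasp_force: 58.8
```

Run:
```python
from st import *
a,b=camera("side"),camera("top"); o=st()
save("p4.png",np.hstack([cv2.resize(a[90:200,250:360],None,fx=3.6,fy=3.6,interpolation=cv2.INTER_CUBIC),cv2.resize(b[120:230,310:420],None,fx=3.6,fy=3.6,interpolation=cv2.INTER_CUBIC)]))
```

```text
time 16.3167
ee_pos [ 0.6216 -0.1114  0.3977]
tcp_rot [-1.798675e+02  3.020000e-02  1.263128e+02]
q [-10.1436  16.559   22.643   96.1534  -0.1168  43.5437]
wrist_force [-0.5479  0.081  -0.4724]
torque [ 0.0061 -0.0018  0.012 ]
opening 0.0153
grasp_force 58.7946
tip [ 0.6213 -0.1117  0.2247] grasp [ 0.6213 -0.1117  0.2427]
```

View pics/p4.png

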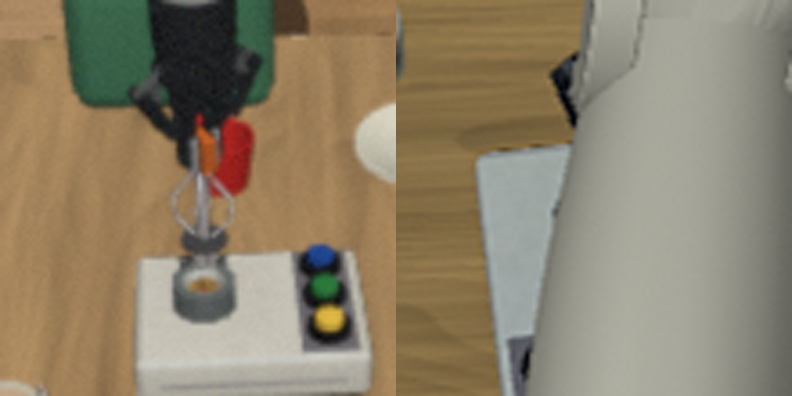

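The side view shows the beater held upright with its collar at about (307,156), directly above the turret mouth at (307,169). I'll check the expected column drift.

Run:
```python
from h import *
for X in((.6213,-.1117,.142),(.6213,-.1117,.09),(.6213,-.1117,.06)): print(X,proj("side",X))
b=cv2.imread("pics/side1.png")[150:190,290:325]; 
r=outline_of("side","socket")
for n in("socket","beater"):
    r=outline_of("side",n)
    for k in r[:2]:
        m=k["mask"]; c=np.argwhere(m); print(n,k["confidence"],k["xy"],c.min(0),c.max(0))
print([ (k["xy"],k["confidence"]) for k in pinpoint("side","socket")],[ (k["xy"],k["confidence"]) for k in pinpoint("side","beater")])
```

```text
(0.6213, -0.1117, 0.142) [306.62507428 155.73153823]
(0.6213, -0.1117, 0.09) [307.1791239  167.83245032]
(0.6213, -0.1117, 0.06) [307.48643304 174.54434181]
beater 0.65 [305.6, 153.8] [127 300] [164 313]
[([302.0, 167.3], 0.58)] [([308.5, 162.1], 0.69), ([319.6, 254.1], 0.52)]
```

move_arm([
  [0,0,-0.01],
  [0,0,-0.01],
  [0,0,-0.005],
  [0,0,-0.004],
  [0,0,-0.002],
  [0,0,-0.001],
  [0,0,0],
], jaw=[1,1,1,1,1,1,1], yaw=[0,0,0,0,0,0,0])

```text
time: 17.15
ee_pos: [0.6217, -0.1116, 0.365]
tcp_rot: [-179.9, 0.1, 126.3]
wrist_force: [0.1, -0.8, -1.7]
opening: 0.0155
grasp_force: 59.0
```

```bash
python3 st.py
```

```text
time 17.15
ee_pos [ 0.6217 -0.1116  0.365 ]
tcp_rot [-1.798776e+02  6.040000e-02  1.262935e+02]
q [-10.1564  15.8696  18.1644  92.3354  -0.1303  43.5503]
wrist_force [ 0.0536 -0.7868 -1.7089]
torque [-0.3046 -0.1995  0.0551]
opening 0.0155
grasp_force 59.0117
tip [ 0.6215 -0.112   0.192 ] grasp [ 0.6215 -0.112   0.21  ]
```

move_arm([
  [0,0,-0.002],
  [0,0,-0.002],
  [0,0,0],
  [0,0,0],
], jaw=[1,1,1,1], yaw=[0,0,0,0])

```text
time: 17.48
ee_pos: [0.6218, -0.1116, 0.361]
tcp_rot: [-179.9, 0.1, 126.3]
wrist_force: [1.7, -1.1, -3.5]
opening: 0.0152
grasp_force: 58.8
```

```bash
python3 st.py
```

```text
time 17.4833
ee_pos [ 0.6218 -0.1116  0.361 ]
tcp_rot [-1.798840e+02  5.510000e-02  1.263014e+02]
q [-10.1508  15.8161  17.6529  91.8767  -0.122   43.5479]
wrist_force [ 1.7267 -1.1314 -3.4586]
torque [-0.3009 -0.4619 -0.0096]
opening 0.0152
grasp_force 58.7861
tip [ 0.6216 -0.1119  0.188 ] grasp [ 0.6216 -0.1119  0.206 ]
```

move_arm([
  [0.0007,-0.0005,0],
  [0,0,-0.002],
  [0,0,-0.002],
  [0,0,-0.002],
  [0,0,0],
], jaw=[1,1,1,1,1], yaw=[0,0,0,0,0])

```text
time: 17.9
ee_pos: [0.6224, -0.112, 0.3552]
tcp_rot: [-179.9, 0.1, 126.3]
wrist_force: [-0.0, 0.6, 4.5]
opening: 0.0154
grasp_force: 59.6
```

```bash
python3 st.py
```

```text
time 17.9
ee_pos [ 0.6224 -0.112   0.3552]
tcp_rot [-1.799057e+02  5.880000e-02  1.263063e+02]
q [-10.1792  15.8184  17.0151  91.2189  -0.1089  43.5145]
wrist_force [-0.011   0.6072  4.5049]
torque [-0.006  -0.0025  0.0381]
opening 0.0154
grasp_force 59.6461
tip [ 0.6222 -0.1123  0.1822] grasp [ 0.6222 -0.1122  0.2002]
```

move_arm([
  [0,0,-0.002],
  [0,0,-0.002],
  [0,0,-0.002],
  [0,0,0],
  [0,0,0],
], jaw=[1,1,1,1,1], yaw=[0,0,0,0,0])

```text
time: 18.32
ee_pos: [0.6223, -0.112, 0.3497]
tcp_rot: [-179.9, 0.1, 126.3]
wrist_force: [-1.3, 0.5, 7.2]
opening: 0.0151
grasp_force: 60.1
```

move_arm([
  [0,0,-0.0007],
  [0,0,0],
  [0,0,0],
], jaw=[1,1,1], yaw=[0,0,0])

```text
time: 18.57
ee_pos: [0.6223, -0.112, 0.3492]
tcp_rot: [-179.9, 0.1, 126.3]
wrist_force: [-1.2, -0.1, 7.5]
opening: 0.0159
grasp_force: 60.1
```

```bash
python3 st.py
```

```text
time 18.5667
ee_pos [ 0.6223 -0.112   0.3492]
tcp_rot [-1.799315e+02  9.580000e-02  1.263065e+02]
q [-10.1797  15.7095  16.217   90.4852  -0.1157  43.5138]
wrist_force [-1.1856 -0.0772  7.5162]
torque [0.1304 0.363  0.0279]
opening 0.0159
grasp_force 60.1411
tip [ 0.6223 -0.1123  0.1762] grasp [ 0.6223 -0.1123  0.1942]
```

move_arm([
  [0,0,-0.001],
  [0,0,0],
  [0,0,0],
], jaw=[1,1,1], yaw=[0,0,0])

```text
time: 18.82
ee_pos: [0.6223, -0.112, 0.3484]
tcp_rot: [-179.9, 0.1, 126.3]
wrist_force: [-2.1, -0.4, 7.8]
opening: 0.0151
grasp_force: 60.4
```

move_arm([
  [0,0,-0.0006],
  [0,0,0],
  [0,0,0],
], jaw=[1,1,1], yaw=[0,0,0])

```text
time: 19.07
ee_pos: [0.6222, -0.112, 0.3483]
tcp_rot: [-180.0, 0.1, 126.3]
wrist_force: [-2.6, -0.0, 11.0]
opening: 0.0158
grasp_force: 60.8
```

move_arm([
  [-0.0006,0,-0.0005],
  [0,0,0],
  [0,0,-0.0003],
  [0,0,0],
], jaw=[1,1,1,1], yaw=[0,0,0,0])

```text
time: 19.4
ee_pos: [0.6217, -0.1119, 0.3483]
tcp_rot: [180.0, 0.2, 126.3]
wrist_force: [-1.2, -0.6, 15.1]
opening: 0.0155
grasp_force: 61.3
```

Run:
```python
from st import *
a=camera("side"); b=camera("top"); o=st()
save("p5.png",np.hstack([cv2.resize(a[110:200,260:350],None,fx=4.4,fy=4.4,interpolation=cv2.INTER_CUBIC),cv2.resize(b[120:210,320:410],None,fx=4.4,fy=4.4,interpolation=cv2.INTER_CUBIC)]))
```

```text
time 19.5
ee_pos [ 0.6218 -0.1119  0.3483]
tcp_rot [179.966    0.1932 126.3071]
q [-10.1873  15.5287  15.9001  90.2078  -0.1083  43.5054]
wrist_force [-0.7712  1.0494 15.0282]
torque [ 0.1502  0.4423 -0.0104]
opening 0.0155
grasp_force 61.2914
tip [ 0.6222 -0.1124  0.1753] grasp [ 0.6221 -0.1123  0.1933]
```

View pics/p5.png

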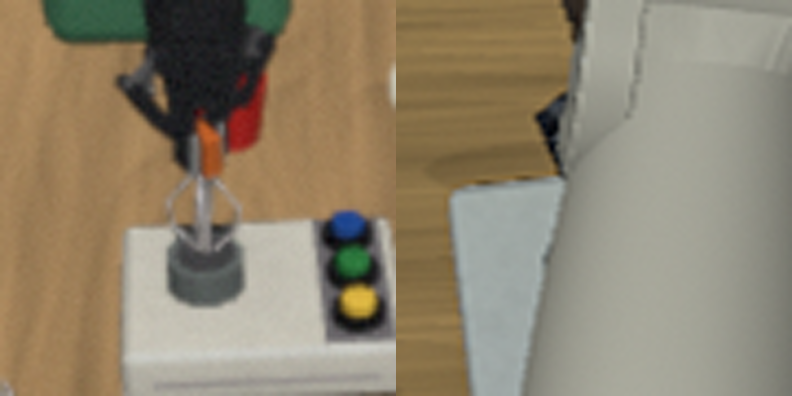

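The side view shows the dark collar flat on the turret rim at about (306,166). The TCP stopped at the predicted home height while the force rose from 11 to 15 N, so the beater is home. I'll press slightly more for margin, then hand in.

move_arm([
  [0,0,-0.0006],
  [0,0,0],
  [0,0,0],
  [0,0,0],
  [0,0,0],
  [0,0,0],
], jaw=[1,1,1,1,1,1], yaw=[0,0,0,0,0,0])

```text
time: 20.0
ee_pos: [0.6217, -0.1119, 0.3483]
tcp_rot: [179.9, 0.2, 126.3]
wrist_force: [-2.5, 0.9, 18.0]
opening: 0.0154
grasp_force: 61.8
```

Run:
```python
from st import *
o=st()
if 10<o["wrist_force"][2]<35 and abs(o["ee_pos"][2]-.3481)<.0012: print(bot.job_done())
```

```text
time 20.0
ee_pos [ 0.6217 -0.1119  0.3483]
tcp_rot [179.9426   0.217  126.3071]
q [-10.1855  15.4952  15.8538  90.1618  -0.1078  43.5071]
wrist_force [-2.5127  0.9021 17.9589]
torque [ 0.2608  0.6878 -0.0234]
opening 0.0154
grasp_force 61.7742
tip [ 0.6222 -0.1123  0.1753] grasp [ 0.6222 -0.1123  0.1933]
the job is handed in; nothing more can be done
None
```

I pressed the keys in order (green, yellow, blue), meshed the beater in the drive socket, and handed the job in at 20.0 s, still gripping it and pressing it home at about 18 N with its collar on the rim.

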